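# Swing a fan cover square about its locating peg

### The job

On the grey base plate of the dismantled machine, the white cover frame with the notched corner lies skewed, its notch against the steel peg. Swing it round in place, flat on the base plate and with the notch staying at the peg (a push on the corner opposite the notch does it), until its edges are parallel to the base plate's edges and its round opening lies over the dark round fan opening of the base plate. Leave the smaller frame without a notch where it is.

Things in the scene. Friction and masses are not known exactly. Their poses are not given: they have to be found in the camera images.
- cover_mid (a point): Centre, half-way up, of the loose off-white cover frame: 130 (its x) x 105 (y) x 14 mm, 0.2-0.4 kg, 66 mm round opening in its middle. A 15 mm square notch cuts its -x, -y corner; the peg's axis sits there at x -57, y -44.5 mm. z up. Starts turned 32-55 deg clockwise from above: pushing its +x edge near the +y end towards -x turns it back and presses the notch on the peg. Slides at a few N.
- peg (a point): Steel locating peg fixed upright on the base plate, in the frame's notch (1 mm clear of its two walls): 12 mm in diameter, 34 mm high. This point is on its axis at the base plate's top surface. Axes as the base plate's.
- base_opening (a point): Centre, at the top surface, of the dark, flush 68 mm fan opening in the fixed grey base plate: 240 (x) x 320 (y) x 10 mm, top 12 mm above the table, x and y along its edges, z up. From here the plate's centre is at x 23, y -44.5 mm, the peg at x -57, y -44.5. Finished, the frame's axes match these. A loose 30 mm high spool and a 10 mm ring stand by the +y and -y edges, clear of the swing.
- spare_mid (a point): Centre, half-way up, of the smaller off-white frame to leave alone: 95 x 80 x 14 mm, 50 mm round opening, no notch, loose on the green mat at the +y or the -y side of the base plate. A gearmotor 76 mm high stands on the other side, at least 195 mm from the base plate's centre line.

How it is judged:
By the outcome, as a careful person would: the job done as asked, in the order asked, and still so for the second after the job is handed in, with the robot touching nothing.
It also fails if it takes over 38 s, if anything falls off the work surface, if the arm or the gripper's body presses on something with over 40 N, if the wrist force passes 120 N, or if a joint passes its speed limit or range.

### The arm

A 6-joint arm with a two-finger parallel gripper is mounted at the origin on the work surface. World frame = base frame: x ahead of the robot, y to its left, z up, the work surface at z = 0. Lengths are in m, angles in rad, forces in N, time in s.
With the tool pointing down it reaches from about 0.35 to 0.975 m from the base axis. Payload 4.9 kg.
Tool frame: the origin (TCP) lies midway between the tips of the shut fingers; the grasp point (between the pads) lies behind it (manip.tcp_to_grasp is the z of the grasp point in the tool frame, in m); z points along the fingers, y is the direction in which the jaws open and shut (so a half turn about z gives the same grasp; the last joint's range is limited). The gripper opens to 85 mm and grips with 20 to 120 N. Pads are 22 mm wide; open, the fingers measure 114 mm over their backs; the gripper's body (76 mm by 85 mm) begins 54 mm behind the grasp point. The pads swing forward as they close: fully open they stand 13 mm farther back than shut.
Start: joints at [1.084, 0.053, 1.613, -0, 1.476, -0.119], TCP at [0.225, 0.583, 0.231] pointing down, gripper open.
Joint ranges: [-3.01, 3.01], [-1.01, 2.22], [0.06, 2.58], [-1.02, 4.17], [0.09, 2.62], [-3.14, 3.14]. Speed limits (rad/s): [2.57, 2.57, 3.14, 3.14, 3.14, 3.14].

### API

Orientations are given as a unit quaternion [w, x, y, z].
In Python, from plant import status, vision, order, regions_of, manip gives the robot as it stands. The module is installed in compiled form; this text tells all that it offers.
- The arm moves only by the shell command python3 -m crank 'ROWS'. ROWS is JSON, one flat list of numbers, 5 for each row, row after row: the shift along the tool's x, y, z in mm, then the turn about the tool's z in degrees, then the opening in per cent of the stroke, from 0 (shut) to 100 (fully open). In form: [tx, ty, tz, yaw, fingers, tx, ty, tz, yaw, fingers, ...]. A call has exactly 10 rows; each row is the pose to reach, as a shift and turn from the pose commanded when the call began, along the tool's axes at that moment; what a row does not reach only later rows make up. A row lasts 1/10 s, in which the tool goes at most 50 mm and 8.59 degrees, less where a joint would pass 70% of its speed; a pose out of reach is approached as far as the arm can. A call with a gripper value outside its range is refused whole. The fingers move at their own pace and stop on an object; the grip force is fixed at half the most. Time passes only in rows, so rows that repeat a pose let the fingers close, or fill a call up. It gives the time, the measured TCP pose, the force and the opening at its end, in the units of the state.
- status.state(): the state, without advancing time (a new reading comes with each control period).
- vision.grab_frame(name): name is "scene" or "side" or "wrist"; returns (picture, depth): 480x640x3 uint8, red, green, blue; 480x640 float32, m along the optical axis (not along the pixel's ray), 0 where there is no reading.
- vision.get_calibration(name): a dict with "camera_matrix" (3x3 intrinsics, pixels), "R" (3x3) and "t" (3): a world point X has camera coordinates R X + t. Camera axes: x right, y down, z forward; pixel columns grow to the right and rows downward; lengths in m; the calibration is good to about 2 mm. The wrist camera is an equidistant fisheye: a pixel r from the principal point sees the ray r / f radians off the axis. A picture is of the moment at which its call begins: read the wrist's pose just before it. get_calibration takes no time and is no camera call; for the wrist camera it gives the pose at the moment of the call.
- order.job_done(): hands the job in, once; it reports no verdict.
Trained networks look in the newest picture that a camera, given by its name, has taken for a name from the list of things; names that differ only in an ending like _2 or _b are one class to them, and where a whole thing is asked for, a point or a joint stands for the part that bears it (a point fixed in the world has none). Each returns a list of dicts, best first, with "confidence" (0 to 1); they miss things now and then, are a little off and sometimes report something else, mostly with a low value. They report only what shows in the picture. A call takes as long as a camera call.
- regions_of(camera, name): "region" (480x640 bool, what is visible of it) and "extent" ([centre column, centre row, width, height] in pixels, round what is visible of it).
The state is a dict: "time": time; "joint_pos": joint angles; "joint_vel": joint speeds; "joint_efforts": joint torques, N m; "tool_pos": TCP position; "tool_rot": TCP orientation; "contact_force": force on the tool from outside, world axes, zero at the start; "ft_torque": the same for the moment, N m; "gripper_width": opening from 0.0 (shut) to 1.0 (fully open).
Only numpy, scipy, OpenCV 4.12 (cv2) and the standard library are available. Lean on these libraries where they do the work, as an engineer would, in place of code of your own. Each camera call takes 0.05 s, during which the arm holds its last target. There are 200 camera calls.

## Working session

There is one attempt and no reset: what is moved stays moved. The work goes in short steps, Python scripts to look and compute and a shell command to move; the robot and the scene stay as the last step left them, time stands still between calls to the robot, and variables do not carry over. Pictures are saved under pics/ and viewed, on a budget of 10 in all, crops included, one or two more only if the job needs it, and the job is handed in when it is done.

```bash
mkdir -p pics; cat > h.py <<'E'
import numpy as np, cv2
from plant import status, vision, order, regions_of, manip
def cloud(n):
    p,d=vision.grab_frame(n); c=vision.get_calibration(n); K=np.array(c["camera_matrix"]);R=np.array(c["R"]);t=np.array(c["t"])
    v,u=np.mgrid[:480,:640]; P=np.stack([(u-K[0,2])/K[0,0]*d,(v-K[1,2])/K[1,1]*d,d],-1)
    W=(P-t)@R; W[d==0]=np.nan
    return p,d,W
E
python3 - <<'E'
from h import *
s=status.state();print(s['time'],s['tool_pos'],s['tool_rot'],s['contact_force'],manip.tcp_to_grasp)
p,d,W=cloud("scene"); cv2.imwrite("pics/a.png",p[:,:,::-1])
for n in ["cover_mid","spare_mid","peg","base_opening"]:
    for r in regions_of("scene",n)[:3]:
        m=r["region"]; q=W[m]; print(n,round(r["confidence"],2),np.round(r["extent"]),m.sum(),np.nanmedian(q,0).round(4))
        if n=="cover_mid":
            z=q[:,2]; print(np.nanpercentile(z,[5,25,50,75,95]))
            g=q[np.abs(z-0.026)<0.005][:,:2].astype(np.float32); print(cv2.minAreaRect(g), len(g)); print(cv2.boxPoints(cv2.minAreaRect(g)))
E
```

```text
0.0 [0.22444638 0.58264485 0.2300707 ] [-3.18159262e-04  1.82874412e-01  9.83135749e-01 -9.72824186e-04] [-0.79340273  0.13080617 -0.50621867] -0.0187
cover_mid 0.96 [297. 243.  90.  71.] 3353 [ 0.5673 -0.0039  0.0248]
[0.01303437 0.02320469 0.02481973 0.02603911 0.02762861]
((0.5611045956611633, -0.007854193449020386), (0.10942429304122925, 0.1310272514820099), 54.86772918701172) 2827
[[ 0.47604087 -0.01489833]
 [ 0.58319837 -0.09030005]
 [ 0.64616835 -0.00081005]
 [ 0.5390108   0.07459167]]
spare_mid 0.82 [183. 186.  70.  54.] 1696 [ 0.5563 -0.2587  0.0145]
peg 0.8 [288. 254. 227. 176.] 17003 [ 0.5954 -0.      0.0112]
base_opening 0.82 [291. 258. 226. 181.] 17203 [ 5.949e-01 -1.000e-04  1.120e-02]
```

View pics/a.png

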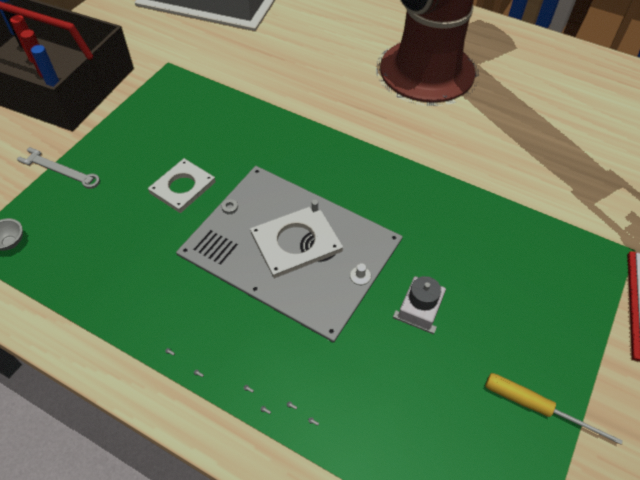

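The scene view shows the notched frame skewed at (297,243) on the plate, with the peg at (315,206). The spool is at (361,273), the ring at (230,206), the spare frame at (182,184) and the gearmotor at (425,295). Next I'll fit the plate pose, the peg and the frame pose.

```bash
python3 - <<'E'
from h import *
p,d,W=cloud("scene"); np.save("W.npy",W)
r=regions_of("scene","base_opening")[0]["region"]
q=W[r]; q=q[np.abs(q[:,2]-0.0115)<0.004]
R=cv2.minAreaRect(q[:,:2].astype(np.float32)); print("plate",R); print(cv2.boxPoints(R).round(4))
for c in [(257,168),(402,237),(333,335),(180,252)]: print(c, np.nanmedian(W[c[1]-1:c[1]+2,c[0]-1:c[0]+2].reshape(-1,3),0).round(4))
z=W[...,2]; s=np.zeros_like(z,bool); s[195:220,305:326]=1
m=s&(z>0.033); print("peg",W[m].round(4)[:20])
m=(z>0.033)&(z<.1); m[:,:180]=0;m[:,402:]=0;m[:170]=0;m[335:]=0
n,l,st,ce=cv2.connectedComponentsWithStats(m.astype(np.uint8))
for i in range(1,n): print(st[i],W[l==i].mean(0).round(4))
im=cv2.resize(p[150:350,160:420,::-1],None,fx=3,fy=3,interpolation=cv2.INTER_CUBIC); cv2.imwrite("pics/b.png",im)
E
```

```text
plate ((0.568922758102417, -0.014493763446807861), (0.3214929401874542, 0.24294787645339966), 87.88443756103516)
[[ 0.4416 -0.1706]
 [ 0.6844 -0.1796]
 [ 0.6962  0.1417]
 [ 0.4535  0.1506]]
(257, 168) [ 0.4478 -0.1632  0.0118]
(402, 237) [0.4557 0.1486 0.0088]
(333, 335) [0.687  0.135  0.0113]
(180, 252) [ 0.6787 -0.1721  0.0108]
peg [[ 0.4876 -0.0156  0.0453]
 [ 0.4864 -0.0142  0.045 ]
 [ 0.4869 -0.0119  0.0469]
 [ 0.4855 -0.0107  0.0461]
 [ 0.4886 -0.0171  0.0427]
 [ 0.4889 -0.0149  0.0444]
 [ 0.4914 -0.0114  0.0492]
 [ 0.4885 -0.011   0.0464]
 [ 0.4854 -0.0107  0.0432]
 [ 0.4864 -0.0081  0.0459]
 [ 0.4919 -0.0152  0.0446]
 [ 0.4898 -0.0144  0.0428]
 [ 0.4905 -0.0119  0.0451]
 [ 0.4896 -0.0104  0.0451]
 [ 0.4886 -0.0089  0.0449]
 [ 0.4877 -0.0074  0.045 ]
 [ 0.4863 -0.0061  0.0442]
 [ 0.4942 -0.0139  0.0451]
 [ 0.4947 -0.0116  0.047 ]
 [ 0.4921 -0.011   0.0447]]
[312 200   7  10  52] [ 0.4913 -0.0098  0.042 ]
[357 264  10  10  80] [0.5705 0.1235 0.0399]
[400 307   2   3   4] [0.603  0.2112 0.0343]
```

View pics/b.png

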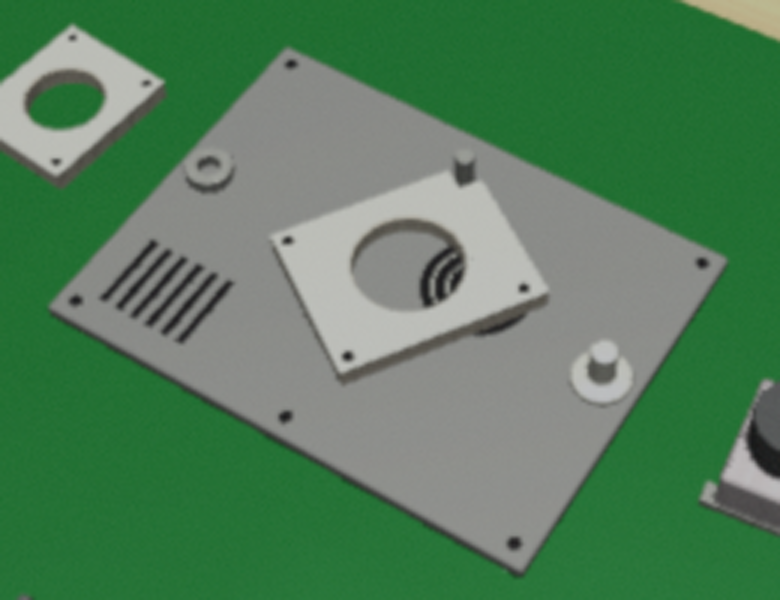

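```bash
cat >> h.py <<'E'
from scipy.spatial.transform import Rotation as Ro
def goal(x,y,z,ang):   # ang: world angle (deg) of tool x
    s=status.state(); w=s['tool_rot']; R=Ro.from_quat([w[1],w[2],w[3],w[0]]).as_matrix()
    d=R.T@(np.array([x,y,z])-s['tool_pos'])*1000
    a=np.degrees(np.arctan2(R[1,0],R[0,0])); yaw=-((ang-a+180)%360-180)
    return np.r_[d,yaw].round(1)
P=np.array([.489,-.0113])
def fing(th,gx,h):
    c,s=np.cos(np.radians(th)),np.sin(np.radians(th))
    return P+np.array([[c,-s],[s,c]])@np.array([gx,h])/1000
E
python3 -c "
from h import *
f=fing(-35,147,82);print(f,goal(*f,.12,145))"
```

```text
[ 0.65644862 -0.02844527] [-622.8 -415.3  111.2   13.9]
```

```bash
python3 -m crank '[-60,-40,0,1,0,-120,-80,0,3,0,-180,-120,0,4,0,-240,-160,0,6,0,-300,-200,10,7,0,-360,-240,20,8,0,-420,-280,30,10,0,-480,-320,40,11,0,-540,-360,50,13,0,-623,-415,60,14,0]'
python3 -c "
from h import *
f=fing(-35,147,82);print(f,goal(*f,.12,145))"
```

```text
time: 1.35
tool_pos: [0.5132, 0.1743, 0.2004]
tool_rot: [0.0, 0.302, 0.953, 0.0]
contact_force: [-0.1, 1.0, 0.5]
gripper_width: -0.005
[ 0.65644862 -0.02844527] [-2.338e+02 -8.340e+01  8.050e+01 -1.000e-01]
```

```bash
python3 -m crank '[-40,-14,10,0,0,-80,-28,20,0,0,-120,-42,35,0,0,-160,-56,50,0,0,-200,-70,65,0,0,-234,-83,80,0,0,-234,-83,80,0,0,-234,-83,80,0,0,-234,-83,80,0,0,-234,-83,80,0,0]'
python3 - <<'E'
from h import *
f=fing(-35,147,82);print(f,goal(*f,.018,145))
p,d=vision.grab_frame("wrist"); cv2.imwrite("pics/c.png",p[:,:,::-1])
E
```

```text
time: 2.35
tool_pos: [0.6561, -0.0251, 0.1214]
tool_rot: [0.001, 0.301, 0.954, 0.0]
contact_force: [-0.3, -0.5, -0.9]
gripper_width: 0.001
[ 0.65644862 -0.02844527] [ -2.1  -2.6 103.4   0. ]
```

View pics/c.png

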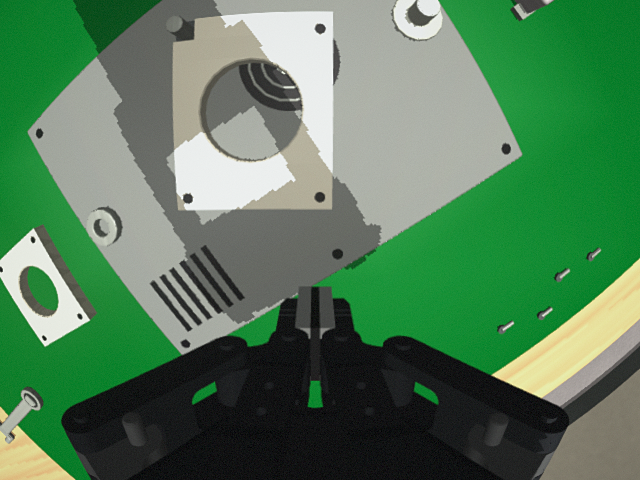

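The wrist view shows the frame square to the tool. The fingertips at (315,290) are in front of the +x edge (row 210), near its +y end (column 332), and the notch and peg are at (178,28). Clear to descend.

```bash
python3 -m crank '[-2,-2,20,0,0,-2,-2,40,0,0,-2,-2,60,0,0,-2,-2,75,0,0,-2,-2,85,0,0,-2,-2,93,0,0,-2,-2,99,0,0,-2,-2,103,0,0,-2,-2,103,0,0,-2,-2,103,0,0]'
python3 - <<'E'
from h import *
for k in range(1,12):
    t=k/11; th=-35+t*33; h=82-22*t
    f=fing(th,133.,h); print(k,round(th,1),f.round(4),goal(*f,.018,180+th))
f=fing(-35,133,82);print(goal(*f,.018,145))
E
```

```text
time: 3.4
tool_pos: [0.657, -0.0291, 0.0179]
tool_rot: [0.0, 0.301, 0.954, 0.0]
contact_force: [-0.2, -0.2, 0.4]
gripper_width: -0.0
1 -32.0 [ 0.6442 -0.0139] [19.2  5.  -0.1 -3.1]
2 -29.0 [ 0.6431 -0.0076] [23.7  9.6 -0.1 -6.1]
3 -26.0 [ 0.6419 -0.0013] [28.3 14.  -0.1 -9.1]
4 -23.0 [0.6403 0.0049] [ 33.1  18.2  -0.1 -12.1]
5 -20.0 [0.6386 0.0109] [ 38.   22.1  -0.1 -15.1]
6 -17.0 [0.6367 0.0168] [ 43.   25.8  -0.1 -18.1]
7 -14.0 [0.6345 0.0225] [ 48.   29.3  -0.1 -21.1]
8 -11.0 [0.6321 0.0281] [ 53.2  32.5  -0.2 -24.1]
9 -8.0 [0.6296 0.0336] [ 58.4  35.5  -0.2 -27.1]
10 -5.0 [0.6269 0.0389] [ 63.7  38.3  -0.2 -30.1]
11 -2.0 [0.624 0.044] [ 69.   40.9  -0.2 -33.1]
[14.8  0.2 -0.1 -0.1]
```

```bash
python3 -m crank '[7,0,0,0,0,12,0,0,0,0,15,0,0,0,0,17,2.5,0,-1.5,0,19.2,5,0,-3,0,21.5,7.3,0,-4.5,0,23.7,9.6,0,-6,0,26,11.8,0,-7.5,0,28.3,14,0,-9,0,28.3,14,0,-9,0]'
python3 - <<'E'
from h import *
p,d=vision.grab_frame("wrist"); cv2.imwrite("pics/d.png",p[:,:,::-1])
for k in range(6,23):
    t=k/22; th=-35+t*33; h=82-22*t
    f=fing(th,133.,h); print(k,round(th,1),goal(*f,.018,180+th))
E
```

```text
time: 4.4
tool_pos: [0.6438, -0.0007, 0.0187]
tool_rot: [0.003, 0.225, 0.974, 0.001]
contact_force: [8.0, 0.6, -0.8]
gripper_width: 0.0
6 -26.0 [ 1.6 -1.3  0.7  0. ]
7 -24.5 [ 3.6  1.1  0.7 -1.5]
8 -23.0 [ 5.6  3.5  0.7 -3. ]
9 -21.5 [ 7.7  5.9  0.7 -4.5]
10 -20.0 [ 9.8  8.2  0.7 -6. ]
11 -18.5 [12.  10.4  0.7 -7.5]
12 -17.0 [14.2 12.6  0.7 -9. ]
13 -15.5 [ 16.4  14.7   0.7 -10.5]
14 -14.0 [ 18.6  16.8   0.7 -12. ]
15 -12.5 [ 20.9  18.9   0.7 -13.5]
16 -11.0 [ 23.2  20.8   0.7 -15. ]
17 -9.5 [ 25.5  22.8   0.7 -16.5]
18 -8.0 [ 27.9  24.6   0.7 -18. ]
19 -6.5 [ 30.2  26.4   0.7 -19.5]
20 -5.0 [ 32.6  28.2   0.6 -21. ]
21 -3.5 [ 35.   29.9   0.6 -22.5]
22 -2.0 [ 37.5  31.6   0.6 -24. ]
```

View pics/d.png

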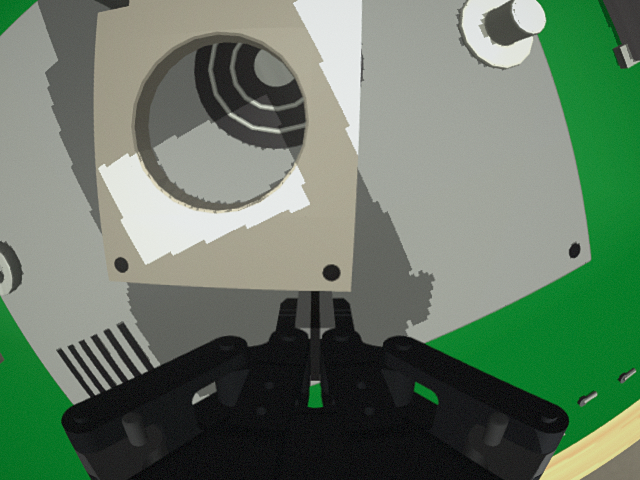

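The frame is turning against the fingertip at about 8 N, with the edge at row 290 and contact near column 315. Continuing.

```bash
python3 -m crank '[2,2.4,0,-1.5,0,4,4.8,0,-3,0,6.1,7.2,0,-4.5,0,8.2,9.5,0,-6,0,10.4,11.7,0,-7.5,0,12.6,13.9,0,-9,0,14.8,16,0,-10.5,0,17,18.1,0,-12,0,19.3,20.2,0,-13.5,0,21.6,22.1,0,-15,0]'
cat >> h.py <<'E'
def frame():
    p,d,W=cloud("scene"); r=regions_of("scene","cover_mid")[0]["region"]
    q=W[r]; q=q[np.abs(q[:,2]-.026)<.005][:,:2].astype(np.float32)
    R=cv2.minAreaRect(q); b=cv2.boxPoints(R); e=b[1]-b[0] if np.linalg.norm(b[1]-b[0])>np.linalg.norm(b[2]-b[1]) else b[2]-b[1]
    print("frame c",np.round(R[0],4),np.round(R[1],4),"angle",(np.degrees(np.arctan2(e[1],e[0]))+90)%180-90)
    return p
E
python3 - <<'E'
from h import *
p=frame(); cv2.imwrite("pics/e.png",cv2.resize(p[150:350,160:420,::-1],None,fx=3,fy=3,interpolation=cv2.INTER_CUBIC))
for k in range(16,25):
    t=k/22; th=-35+t*33; h=82-22*t
    f=fing(th,133.,h); print(k,round(th,1),goal(*f,.018,180+th))
E
```

```text
time: 5.45
tool_pos: [0.6386, 0.0294, 0.0213]
tool_rot: [0.008, 0.096, 0.995, 0.002]
contact_force: [15.9, 5.1, 0.5]
gripper_width: -0.001
frame c [0.5358 0.0303] [0.0893 0.0877] angle 74.83298
16 -11.0 [ 6.  -2.8  3.2 -0. ]
17 -9.5 [ 7.7 -0.3  3.2 -1.5]
18 -8.0 [ 9.5  2.1  3.2 -3. ]
19 -6.5 [11.3  4.4  3.2 -4.5]
20 -5.0 [13.2  6.8  3.2 -6. ]
21 -3.5 [15.1  9.   3.2 -7.5]
22 -2.0 [17.  11.3  3.2 -9. ]
23 -0.5 [ 18.9  13.4   3.1 -10.5]
24 1.0 [ 20.9  15.6   3.1 -12. ]
```

View pics/e.png

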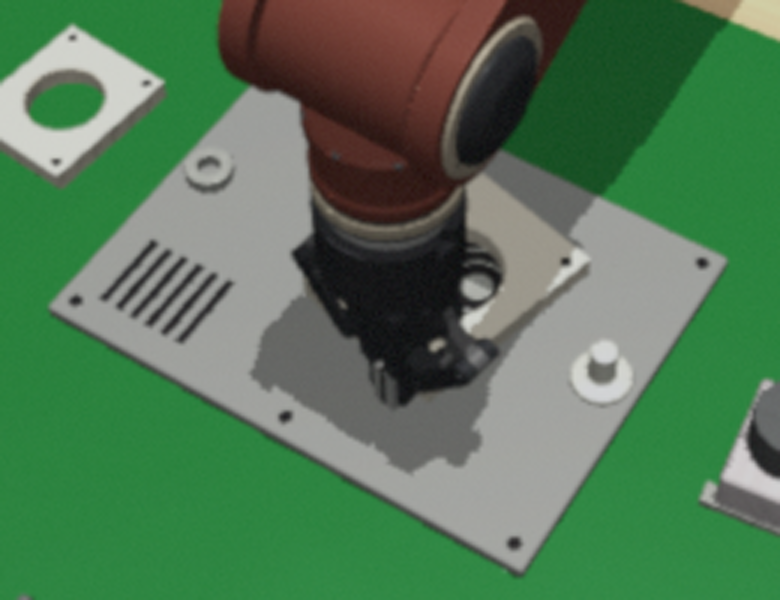

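The view from above is blocked by the arm, and the pushing force is up to 16 N. The fingertip sticks to the edge instead of sliding along it, so I'll follow the arc with a constant contact point.

```bash
python3 - <<'E'
from h import *
for th in [-16,-14,-12,-10,-8,-6,-4,-2,0]:
    f=fing(th,133.,80); print(th,goal(*f,.018,180+th+1)-[6,-2.8,3.2,0])
E
```

```text
-16 [-6.5  2.1  0.2  4. ]
-14 [-4.   6.9  0.1  2. ]
-12 [-1.4 11.7  0.1 -0. ]
-10 [ 1.4 16.3  0.1 -2. ]
-8 [ 4.3 20.9  0.1 -4. ]
-6 [ 7.4 25.3  0.1 -6. ]
-4 [10.7 29.6  0.  -8. ]
-2 [ 14.1  33.8   0.  -10. ]
0 [ 17.7  37.9   0.  -12. ]
```

```bash
python3 -m crank '[-1,2.5,0,1,0,-2,5,0,2,0,-1,7,0,2,0,0,9.5,0,1,0,1.5,12,0,0,0,3,14,0,-1,0,4.4,16.3,0,-2,0,6,18.5,0,-3,0,7.3,20.9,0,-4,0,7.3,20.9,0,-4,0]'
python3 - <<'E'
from h import *
p,d=vision.grab_frame("wrist"); cv2.imwrite("pics/f.png",p[:,:,::-1])
for th in [-8,-6,-4,-2,0,2]:
    f=fing(th,133.,80); print(th,goal(*f,.018,180+th+1))
E
```

```text
time: 6.55
tool_pos: [0.6304, 0.0512, 0.0184]
tool_rot: [0.002, 0.061, 0.998, 0.001]
contact_force: [6.6, 2.9, -0.6]
gripper_width: -0.001
-8 [-1.7 -1.5  0.4 -0. ]
-6 [ 1.1  3.1  0.4 -2. ]
-4 [ 4.1  7.7  0.4 -4. ]
-2 [ 7.2 12.1  0.4 -6. ]
0 [10.5 16.4  0.4 -8. ]
2 [ 13.9  20.6   0.4 -10. ]
```

View pics/f.png

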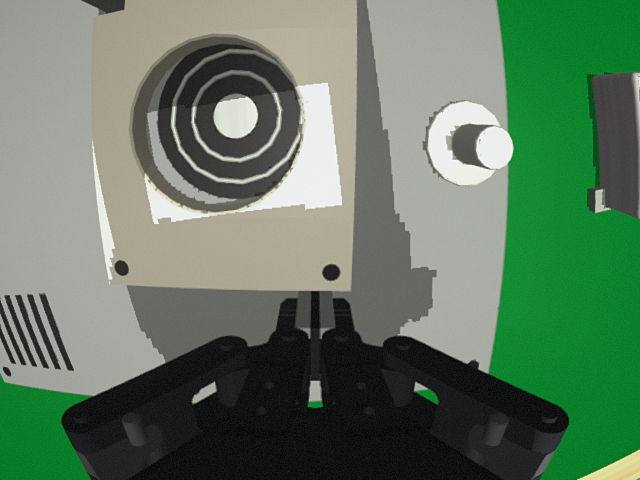

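The frame opening is now nearly over the fan opening (217,122 against 235,117), with about 6° left to go.

```bash
python3 -m crank '[1,1.5,0,-0.7,0,2,3,0,-1.4,0,3,4.5,0,-2,0,4,6,0,-2.7,0,5,7.5,0,-3.3,0,6,9,0,-4,0,7,10.5,0,-4.6,0,7.5,11.5,0,-5,0,7.5,11.5,0,-5,0,7.5,11.5,0,-5,0]'
python3 - <<'E'
from h import *
p,d=vision.grab_frame("wrist"); cv2.imwrite("pics/g.png",p[:,:,::-1])
for th in [-4,-2,0]:
    f=fing(th,133.,80); print(th,goal(*f,.018,180+th+1))
E
```

```text
time: 7.6
tool_pos: [0.6242, 0.0635, 0.0183]
tool_rot: [0.002, 0.018, 1.0, 0.001]
contact_force: [5.0, 3.3, -1.0]
gripper_width: 0.003
-4 [-3.2 -4.1  0.3  1. ]
-2 [-0.5  0.6  0.3 -1. ]
0 [ 2.4  5.2  0.3 -3. ]
```

View pics/g.png

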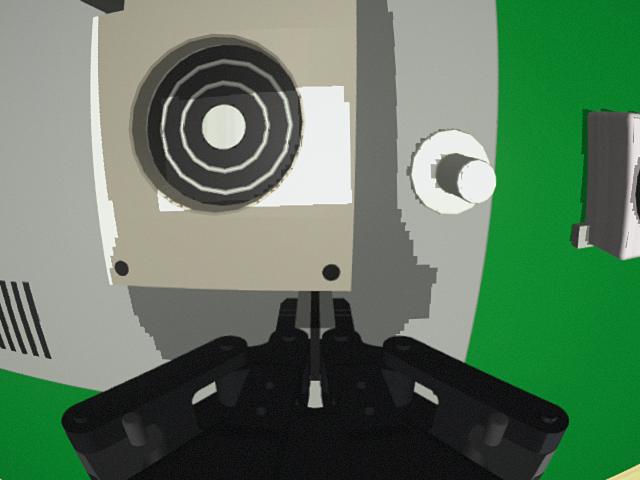

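The opening (217,125) and the fan ring (224,126) are nearly concentric, and the finger position implies about -2.2° against a plate angle of -2.1°. I'll back off, rise and measure.

```bash
python3 -m crank '[-5,0,0,0,0,-10,0,0,0,0,-15,0,0,0,0,-15,0,-15,0,0,-15,0,-40,0,0,-15,0,-70,0,0,-15,0,-100,0,0,-15,0,-130,0,0,-15,0,-130,0,0,-15,0,-130,0,0]'
cat >> h.py <<'E'
def unproj(uv,c,z):
    K=np.array(c["camera_matrix"]);R=np.array(c["R"]);t=np.array(c["t"])
    x=(np.asarray(uv,float)-K[:2,2])/np.array([K[0,0],K[1,1]]); r=np.hypot(*x.T); s=np.where(r>0,np.sin(r)/r,1)
    D=np.c_[x*s[:,None],np.cos(r)]@R; C=-R.T@t
    return (C+D*((z-C[2])/D[:,2])[:,None])[:,:2]
E
python3 - <<'E'
from h import *
c=vision.get_calibration("wrist"); p,d=vision.grab_frame("wrist"); cv2.imwrite("pics/h.png",p[:,:,::-1]); np.save("p.npy",p)
import pickle; pickle.dump(c,open("c.pkl","wb"))
m=regions_of("wrist","cover_mid")[0]; print(m["confidence"],m["extent"]); np.save("m.npy",m["region"])
frame()
E
```

```text
time: 8.65
tool_pos: [0.6382, 0.0617, 0.1492]
tool_rot: [0.001, 0.018, 1.0, -0.0]
contact_force: [-1.0, 0.6, -0.5]
gripper_width: -0.0
0.66 [264.1, 107.5, 147.3, 177.8]
frame c [0.5473 0.0304] [0.1055 0.1325] angle -2.4921646
```

View pics/h.png

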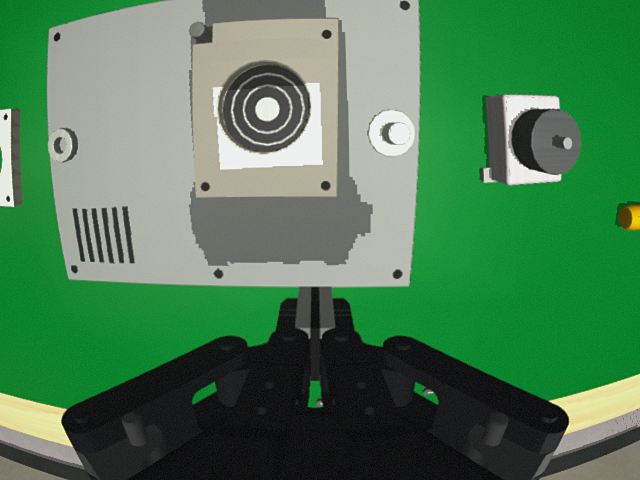

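The frame lies over the fan opening with the notch still at the peg (198,32). I'll measure the screw holes and the ring centre for an exact angle.

```bash
python3 - <<'E'
from h import *; import pickle
p=np.load("p.npy"); c=pickle.load(open("c.pkl","rb")); g=cv2.cvtColor(p,cv2.COLOR_RGB2GRAY)
def hole(u,v,w=9):
    a=g[max(v-w,0):v+w+1,u-w:u+w+1].astype(float); k=np.clip(np.median(a)*.75-a,0,None); y,x=np.mgrid[max(v-w,0):max(v-w,0)+a.shape[0],u-w:u+w+1]
    return (k*x).sum()/k.sum(),(k*y).sum()/k.sum()
A=lambda a,b: np.degrees(np.arctan2(*(b-a)[::-1]))
uf=[hole(326,34,6),hole(206,187,6),hole(325,186,6)]; F=unproj(uf,c,.026)
up=[hole(57,37,6),hole(74,269,6),hole(218,274,6),hole(397,274,6),hole(404,5,5)]; B=unproj(up,c,.012)
print(np.round(uf,1),F.round(4)); print(np.round(up,1),B.round(4))
print("frame x",A(F[0],F[2]),"frame -y->+y",A(F[1],F[2])-90, "sizes",np.linalg.norm(F[0]-F[2]),np.linalg.norm(F[1]-F[2]))
print("plate x",A(B[0],B[1]),A(B[4],B[3]),"y",A(B[1],B[3])-90,A(B[0],B[4])-90)
Fc=(F[0]+F[1])/2
Bc=(B[0]+B[1]+B[3]+B[4])/4; th=np.radians((A(B[0],B[1])+A(B[4],B[3]))/2); R=np.array([[np.cos(th),-np.sin(th)],[np.sin(th),np.cos(th)]])
print("frame c",Fc,"target",Bc+R@[-.023,.0445], "disc",unproj([(267,109)],c,.012))
E
```

```text
[[326.3  33.8]
 [204.8 186.3]
 [325.1 185.1]] [[ 0.4953  0.0752]
 [ 0.6019 -0.0186]
 [ 0.6054  0.0705]]
[[ 56.6  36.6]
 [ 73.9 268.7]
 [218.1 273.4]
 [397.  273.9]
 [404.5   4.8]] [[ 0.455  -0.16  ]
 [ 0.6713 -0.1683]
 [ 0.677  -0.0201]
 [ 0.6827  0.1284]
 [ 0.4663  0.1366]]
frame x -2.4243778383230277 frame -y->+y -2.2591511886765687 sizes 0.11026104404807799 0.0891955422058951
plate x -2.192921791518066 -2.1598891174258035 y -2.200731268443633 -2.1822291280040957
frame c [0.54860495 0.02831188] target [0.54752148 0.0295201 ] disc [[0.54778476 0.02962976]]
```

```bash
python3 -c "
from h import *
print(order.job_done(), status.state()['time'])"
```

```text
the job is handed in; nothing more can be done
the job is handed in; nothing more can be done
```

I swung the notched frame about 33° counter-clockwise around the peg by pushing its +x edge near the +y end with the closed fingertips. I then backed off, raised the gripper clear and handed the job in; the clock read 8.65 s just after the last move.

- **Angle:** in the last wrist-camera view the frame is at -2.3° to -2.4° and the base plate at -2.2°, so they are parallel to about 0.2°. The scene camera agrees, with the frame at -2.5° and the plate at -2.1°.
- **Position:** the two cameras disagree slightly. The scene camera puts the frame's centre within 0.5 mm of where it should be over the fan opening; the wrist camera puts it 1.6 mm off. Both are within the 1 mm peg clearance plus the roughly 2 mm calibration error. The notch is still at the peg.
- **Other things:** I did not touch the spare frame, spool, ring or gearmotor.
- **Force:** mid-swing the push rose to about 17 N, because the fingertip stuck to the edge instead of sliding. I changed the path to follow the arc and it dropped to about 6–7 N. It never came near the 40 N or 120 N limits.

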